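Index the decorating wheel to its mark

TASK

Pull up the spring pin of the decorating wheel, bring the wheel round until the pointer on its rim stands at the pointed tab on the far side, and let the pin drop fully home into the notch there, so that the wheel is locked; then let go. The tab only shows which notch is meant, so find the last few degrees by feel, and do not force the pin: never jam it hard against the side of a notch or onto the plate. Leave the dish in the middle of the wheel and do not disturb the things on the table.

Things in the scene. Friction and masses are not known exactly. Their poses are not given: they have to be found in the camera images.
- wheel_centre (a point): centre of the wheel head's top face, on its upright axis. The head is a plain aluminium disc 280 mm across, 10 mm thick, its top 106 mm above the table, on a grey cast foot with a column. It turns either way without end, with a light drag (about 1 N at the knob), and stays where it is left
- stand: fixed foot, column and index plate of the decorating wheel; origin on the wheel's axis, on the table, z up; its x and y axes mean nothing. The index plate is a flat steel ring hidden under the wheel head, its top 88 mm above the table, with eight notches 45 degrees apart, each 9.8 mm wide on the pin's circle. Where the notches lie cannot be seen
- pointer_tip (a point): tip of the dark steel pointer (44 mm long, 18 mm wide) screwed flat on the wheel's rim; it turns with the wheel, 150 mm from the axis and 108 mm above the table, exactly opposite (180 degrees round from) the pin
- mark_tip (a point): the mark: inner point of a dark steel arrow plate (22 mm long, 20 mm wide, 108 mm above the table) that points at the rim from the top of an upright tab, fixed just outside the rim on the side far from the robot; point 155 mm from the axis. Set by eye: in the notch meant, the pointer stands up to 8 degrees (21 mm along the rim) to one side or other of it; the next notches are 45 degrees away
- index_pin: steel spring pin, 8 mm thick, flat tip, in a 22 mm sleeve on the wheel (top 20 mm above it), 115 mm from the axis. A spring pushes it down: 4 N when home, 8 N pulled right up (16 mm). Let go, it drops home if over a notch (0.5 degree play) and locks the wheel; else its tip rides on the plate, and drops if brought slowly (under 40 mm/s) over a notch. Origin 149 mm below the knob's centre
- knob_centre (a point): centre of the pin's black pull knob, an upright cylinder 24 mm across, 26 mm tall, that spins freely about the pin and rises and falls with it: 149 mm above the table with the pin home, 156 mm with the tip riding on the plate, 165 mm pulled right up. At the start the pin is let go, one to four notches away from the tab
- dish_centre (a point): half-way up the small bisque dish (92 mm across, 32 mm high, 0.18 kg) that stands loose near the middle of the wheel head
- glaze_jar: white jar 62 mm across, 78 mm high, loose on the table beside the wheel; origin under its centre
- cup: clear cup 78 mm across, 72 mm high, loose on the table beside the wheel; origin under its centre
- brush: brush 190 mm long, loose on the table beside the wheel; origin under its middle
- clay_knife: green clay knife 175 mm long, lying on the board to the robot's right
- rolling_pin: wooden rolling pin 300 mm long, 44 mm thick, lying on the board to the robot's left
- cutter: steel ring cutter 70 mm across, 30 mm high, standing on the board to the robot's right
Mind the look-alikes: they are no part of the job. What is shaped like the part that bears dish_centre but purple or red is not meant.

How it is judged:
By the outcome, as a careful person would: the job done as asked, in the order asked, and still so for the second after the job is handed in, with the robot touching nothing.
It also fails if it takes over 58 s, if anything falls off the work surface, if the arm or the gripper's body presses on something with over 40 N, if the wrist force passes 120 N, or if a joint passes its speed limit or range.

ROBOT

A 6-joint arm with a two-finger parallel gripper is mounted at the origin on the work surface. World frame = base frame: x ahead of the robot, y to its left, z up, the work surface at z = 0. Lengths are in m, angles in rad, forces in N, time in s.
With the tool pointing down it reaches from about 0.375 to 0.825 m from the base axis. Payload 5.5 kg.
Tool frame: the origin (TCP) lies at the very end of the fingers, on their centre line; the grasp point (between the pads) lies 19 mm behind it (env.pinch_z is the z of the grasp point in the tool frame, in m); z points along the fingers, y is the line along which they close (so a half turn about z gives the same grasp; the last joint's range is limited). The gripper opens to 85 mm and grips with 20 to 120 N. Pads are 22 mm wide; open, the fingers measure 114 mm over their backs; the gripper's body (76 mm by 85 mm) begins 54 mm behind the grasp point. The pads swing forward as they close: fully open they stand 13 mm farther back than shut.
Start: joints at [1.224, 0.314, -0.047, 1.21, 0, 1.571], TCP at [0.204, 0.564, 0.231] pointing down, gripper open.
Joint ranges: [-2.67, 2.67], [-0.69, 1.73], [-1.03, 1.25], [-2.08, 2.16], [-1.42, 1.45], [-3.14, 3.14]. Speed limits (rad/s): [2.39, 2.39, 3.01, 3.14, 3.14, 3.14].

INTERFACE

Orientations are given as a 3x3 rotation matrix whose columns are the frame's x, y, z axes.
In Python, from cell import env gives the robot as it stands. Calls block until the motion is done:
- env.move_to(position, orientation): joint-space move of the TCP to a pose.
- env.line_to(position, velocity=0.15, rot=None): straight line of the TCP; rot=None keeps the orientation; velocity is the mean speed in m/s.
- env.move_j(angles): joint-space move.
- env.gripper_open() and env.grab(effort=None): open the fingers fully, or close them until they stop; effort is the grip in N (None keeps the last).
- env.dwell(seconds).
- env.solve_ik(position, orientation): joint angles nearest the present ones, or None.
- env.camera(name): name is "scene" or "side" or "wrist"; returns (picture, depth): 420x560x3 uint8, red, green, blue; 420x560 float32, m along the optical axis (not along the pixel's ray), 0 where there is no reading.
- env.camera_info(name): a dict with "mtx" (3x3 intrinsics, pixels), "position" and "attitude" of the camera in the world. Camera axes: x right, y down, z forward; pixel columns grow to the right and rows downward; lengths in m; the calibration is good to about 2 mm. The wrist camera is an equidistant fisheye: a pixel r from the principal point sees the ray r / f radians off the axis. A picture is of the moment at which its call begins: read the wrist's pose just before it. camera_info takes no time and is no camera call; for the wrist camera it gives the pose at the moment of the call.
A pose or a line that the arm cannot do raises env.IKError and nothing moves.
- env.sign_off(): hands the job in; it is judged then, once.
Readings, each from a call of its own:
- env.get_t(): time.
- env.get_joint_positions(): joint angles.
- env.get_qvel(): joint speeds.
- env.get_tau(): joint torques, N m.
- env.get_tool_pos(): TCP position.
- env.get_tcp_rot(): TCP orientation.
- env.get_force(): force on the tool from outside, world axes, zero at the start.
- env.get_ft_torque(): the same for the moment, N m.
- env.get_gripper_width(): opening from 0.0 (shut) to 1.0 (fully open).
- env.get_grasp_force(): force on a finger pad.
Only numpy, scipy, OpenCV 4.12 (cv2) and the standard library are available. Lean on these libraries where they do the work, as an engineer would, in place of code of your own. Each camera call takes 0.05 s, during which the arm holds its last target. There are 200 camera calls.

## Working session

There is one attempt and no reset: what is moved stays moved. The work goes in short steps, each a Python script; the robot and the scene stay as the last script left them, time stands still between calls to the robot, and variables do not carry over. Pictures are saved under pics/ and viewed, at most 10 in all, crops included, and the job is handed in when it is done.

```bash
ls; mkdir -p pics; python3 - <<'E'
from cell import env
import cv2,numpy as np
for n in("scene","side"):
    im,d=env.camera(n); cv2.imwrite(f"pics/{n}0.png",im[:,:,::-1]); np.savez(f"pics/{n}0.npz",im=im,d=d); i=env.camera_info(n); print(n,i)
print(env.get_t(),env.pinch_z)
E
```

```text
pics
scene {'mtx': array([[475.15928594,   0.        , 278.99333472],
       [  0.        , 475.15928594, 209.99482944],
       [  0.        ,   0.        ,   1.        ]]), 'position': array([1.12407743, 0.93751979, 0.83516726]), 'attitude': array([[-8.62507056e-01,  2.85496374e-01, -4.17819817e-01],
       [ 5.06044963e-01,  4.86158093e-01, -7.12438632e-01],
       [-2.72160268e-04, -8.25918960e-01, -5.63788787e-01]])}
side {'mtx': array([[534.7331704 ,   0.        , 281.79489495],
       [  0.        , 534.7331704 , 196.55235319],
       [  0.        ,   0.        ,   1.        ]]), 'position': array([ 0.318909  , -1.00680078,  1.20293941]), 'attitude': array([[ 0.96741691, -0.19023565,  0.16707758],
       [-0.25290324, -0.6947308 ,  0.67334172],
       [-0.01201966, -0.69365663, -0.72020553]])}
0.1 -0.0187
```

View pics/scene0.png

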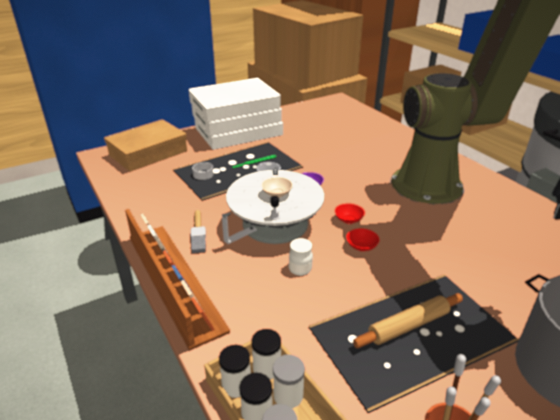

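View pics/side0.png

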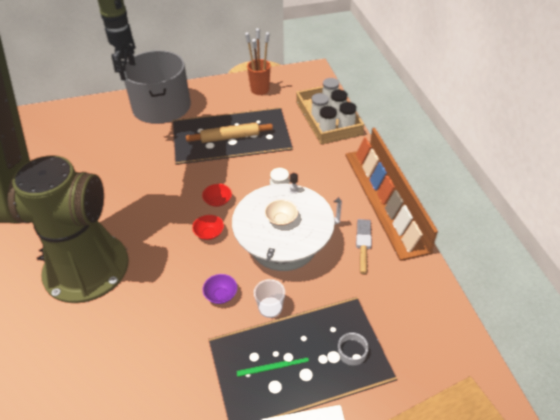

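Side view: the wheel is at (283,222), the knob at (295,180), the pointer at (270,253) and the tab at (338,208). In the scene view the knob is at (275,202) and the tab at (228,232). Next I'll fit the geometry.

```bash
cat > h.py <<'E'
import numpy as np
def pts(d,info):
    K,R,p=info["mtx"],info["attitude"],info["position"]
    v,u=np.indices(d.shape)
    c=np.stack([(u-K[0,2])/K[0,0]*d,(v-K[1,2])/K[1,1]*d,d],-1)
    return c@R.T+p
def circ(P):
    for _ in range(5):
        A=np.c_[2*P,np.ones(len(P))]; s=np.linalg.lstsq(A,(P**2).sum(1),rcond=None)[0]
        r=np.sqrt(s[2]+s[0]**2+s[1]**2); e=np.abs(np.hypot(*(P-s[:2]).T)-r); P=P[e<max(.004,2*np.median(e))]
    return s[:2],r,len(P)
def plane(u,v,z,info):
    K,R,p=info["mtx"],info["attitude"],info["position"]
    r=R@[(u-K[0,2])/K[0,0],(v-K[1,2])/K[1,1],1]; return p+r*(z-p[2])/r[2]
E
python3 - <<'E'
from cell import env
import cv2,numpy as np
from h import *
box={"side":(225,190,350,280),"scene":(215,160,335,250)}
for n in box:
    f=np.load(f"pics/{n}0.npz");im,d=f["im"],f["d"];i=env.camera_info(n)
    P=pts(d,i);u0,v0,u1,v1=box[n]
    b=np.zeros(d.shape,bool);b[max(v0-30,0):v1,u0:u1]=1
    z=P[...,2]
    m=b&(d>0)&(z>.098)&(z<.114)&(im.min(-1)>120)
    n_,l,st,_=cv2.connectedComponentsWithStats(m.astype(np.uint8)); k=1+st[1:,4].argmax()
    c,h=cv2.findContours((l==k).astype(np.uint8),cv2.RETR_EXTERNAL,cv2.CHAIN_APPROX_NONE)
    c=max(c,key=len)[:,0]; hull=cv2.convexHull(c)[:,0]
    Q=np.array([plane(*q,.106,i)[:2] for q in hull]);C,r,N=circ(Q);print(n,"wheel",C,r,N)
    dark=b&(im.max(-1)<110)&(d>0)
    nn,l,st,ce=cv2.connectedComponentsWithStats(dark.astype(np.uint8))
    for k in range(1,nn):
        if st[k,4]<12: continue
        q=P[l==k]; zz=np.median(q[:,2]); g=q.mean(0)-[*C,0]
        print(" dark",ce[k].round(),st[k,4],q.mean(0).round(3),"zmax",q[:,2].max().round(3),"r",np.hypot(*g[:2]).round(3),"az",np.degrees(np.arctan2(g[1],g[0])).round(1))
    m=b&(d>0)&(z>.09)&(z<.2)
    rr=np.hypot(*(np.moveaxis(P[...,:2]-C,-1,0)))
    for lo,hi,a,e in((.146,.19,.095,.12),(.09,.14,.118,.14),(0,.1,.116,.17)):
        q=P[m&(rr>lo)&(rr<hi)&(z>a)&(z<e)]
        if len(q): g=q-[*C,0];az=np.degrees(np.arctan2(g[:,1],g[:,0]));print(" part",lo,len(q),q.mean(0).round(3),np.percentile(az,[0,25,50,75,100]).round())
    cv2.imwrite(f"pics/{n}crop.png",cv2.resize(im[v0-30:v1,u0:u1],None,fx=5,fy=5,interpolation=2)[:,:,::-1][:600])
E
```

```text
side wheel [ 0.55268122 -0.06728941] 0.1402907985225421 39
 dark [293. 178.] 53 [0.61  0.028 0.161] zmax 0.172 r 0.111 az 59.0
 dark [263. 262.] 25 [ 0.48  -0.125  0.015] zmax 0.103 r 0.093 az -141.2
 dark [306. 261.] 13 [ 0.597 -0.148  0.007] zmax 0.013 r 0.092 az -61.3
 part 0.146 39 [ 0.722 -0.039  0.106] [ 6.  8. 10. 11. 13.]
 part 0.09 38 [0.61  0.032 0.126] [55. 58. 60. 62. 65.]
 part 0 509 [ 0.551 -0.05   0.128] [-178.    0.   68.  112.  180.]
scene wheel [ 0.55495413 -0.05856745] 0.14217380133055654 37
 dark [248. 164.] 1391 [ 0.454 -0.422  0.008] zmax 0.014 r 0.378 az -105.6
 dark [274. 201.] 87 [0.614 0.043 0.162] zmax 0.172 r 0.118 az 59.9
 dark [227. 215.] 20 [ 0.7   -0.073  0.078] zmax 0.113 r 0.146 az -5.6
 dark [276. 231.] 1037 [0.584 0.    0.023] zmax 0.09 r 0.065 az 63.9
 part 0.146 56 [ 0.711 -0.042  0.107] [-121.    7.    8.   10.   12.]
 part 0.09 56 [0.614 0.041 0.127] [54. 57. 60. 61. 64.]
 part 0 453 [ 0.543 -0.068  0.13 ] [-179. -133.  -87.   49.  180.]
```

View pics/sidecrop.png

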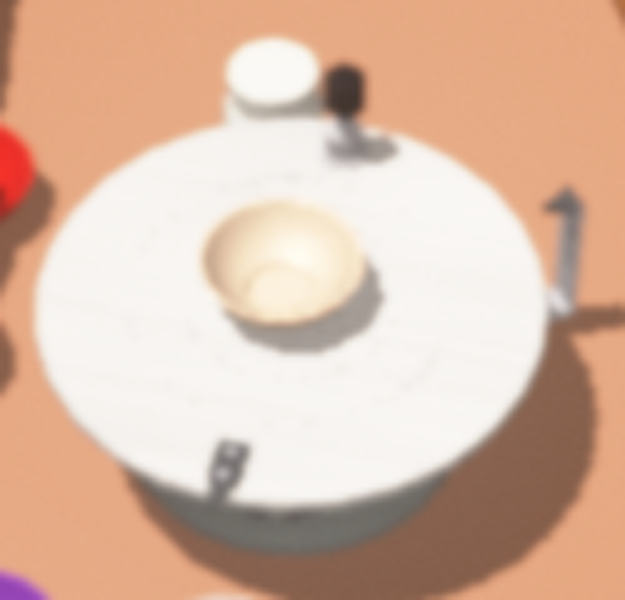

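The rim sides that each view sees bias the two circle fits in opposite directions. Averaging gives centre ≈ (0.5535, -0.063) and knob ≈ (0.612, 0.036), so the pin is at about 59.4° and the mark at about 8°. If the pin starts home, the notch wanted is +135°, with the pointer at about 14° and the pin at about 194°. I'll check this from above with the wrist camera.

```bash
cat >> h.py <<'E'
def down(deg):
    a=np.radians(deg); y=np.array([np.cos(a),np.sin(a),0]); z=np.array([0,0,-1.]); return np.c_[np.cross(y,z),y,z]
def fish(u,v,z,info):
    K,R,p=info["mtx"],info["attitude"],info["position"]
    q=np.array([u-K[0,2],v-K[1,2]]); r=np.hypot(*q); th=r/K[0,0]
    c=np.r_[q/max(r,1e-9)*np.sin(th),np.cos(th)]; w=R@c; return p+w*(z-p[2])/w[2]
def unfish(P,info):
    K,R,p=info["mtx"],info["attitude"],info["position"]
    c=R.T@(np.asarray(P)-p); th=np.arctan2(np.hypot(c[0],c[1]),c[2]); q=c[:2]/np.hypot(c[0],c[1]); return K[:2,2]+K[0,0]*th*q
E
python3 - <<'E'
from cell import env
import cv2,numpy as np
from h import *
for a in(127,-53):
    print(a,[env.solve_ik(np.array(p),down(a)) for p in((.612,.036,.30),(.612,.036,.133),(.442,-.092,.133))])
a=min((127,-53),key=lambda a:abs(env.solve_ik(np.array([.612,.036,.3]),down(a))[5])+abs(env.solve_ik(np.array([.442,-.092,.133]),down(a))[5]))
print("use",a); env.move_to(np.array([.57,-.03,.36]),down(a))
i=env.camera_info("wrist");im,d=env.camera("wrist");np.savez("pics/w1.npz",im=im,d=d,**i);cv2.imwrite("pics/w1.png",im[:,:,::-1]);print(i,env.get_t())
for P in((.5535,-.063,.106),(.612,.036,.162),(.707,-.042,.108)):print(unfish(P,i).round())
E
```

```text
127 [array([ 0.05875582,  0.32409127,  0.1221171 ,  1.36882216,  0.        ,
       -0.587016  ]), array([ 0.05875582,  0.39128264, -0.16626062,  1.01325306,  0.        ,
       -0.587016  ]), array([-0.20521469,  0.10405366, -0.54361949,  0.92312318,  0.        ,
       -0.85098651])]
-53 [array([0.05875582, 0.32409127, 0.1221171 , 1.36882216, 0.        ,
       2.55457665]), array([ 0.05875582,  0.39128264, -0.16626062,  1.01325306,  0.        ,
        2.55457665]), array([-0.20521469,  0.10405366, -0.54361949,  0.92312318,  0.        ,
        2.29060614])]
use 127
{'mtx': array([[325.1922621 ,   0.        , 278.98135021],
       [  0.        , 325.1922621 , 211.80019285],
       [  0.        ,   0.        ,   1.        ]]), 'position': array([ 0.51370516, -0.07127585,  0.50156375]), 'attitude': array([[-6.02445882e-01,  7.67065820e-01,  2.20610489e-01],
       [ 7.98159699e-01,  5.79056807e-01,  1.66235702e-01],
       [-2.32280870e-04,  2.76230416e-01, -9.61091413e-01]])} 2.6667
[265. 151.]
[302. 250.]
[209. 254.]
```

View pics/w1.png

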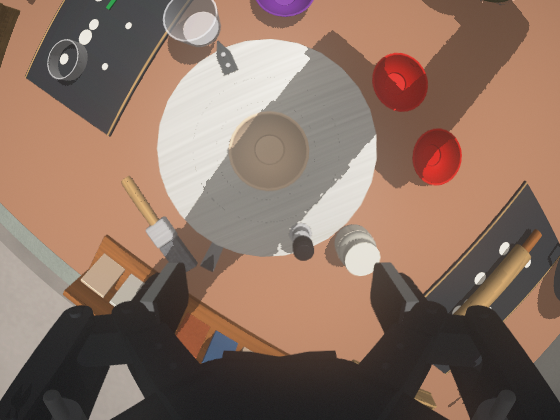

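The wheel is in full view: centre about (267,148), knob (303,246), pointer at the top (tip about (221,43)), and the mark arrow plate about (208,258). The knob clears the jar. Now I'll fit the rim precisely.

```bash
python3 - <<'E'
import cv2,numpy as np
from h import *
f=np.load("pics/w1.npz");im,d=f["im"],f["d"];i={k:f[k] for k in("mtx","position","attitude")}
K=i["mtx"];v,u=np.indices(d.shape);q=np.stack([u-K[0,2],v-K[1,2]],-1);r=np.linalg.norm(q,axis=-1);th=r/K[0,0]
t=np.tan(np.minimum(th,1.4))/np.maximum(r,1e-9);C=np.stack([q[...,0]*t*d,q[...,1]*t*d,d],-1);P=C@i["attitude"].T+i["position"];z=P[...,2]
b=np.zeros(d.shape,np.uint8);b[25:275,140:390]=1
m=((b>0)&(z>.096)&(z<.14)).astype(np.uint8)
n,l,s,_=cv2.connectedComponentsWithStats(m);k=l[110,200]
c=max(cv2.findContours((l==k).astype(np.uint8),0,1)[0],key=len)[:,0]
Q=np.array([fish(*p,.106,i)[:2] for p in c]);Q=Q[np.abs(np.hypot(*(Q-[.5535,-.063]).T)-.14)<.012]
W,R,N=circ(Q);print("wheel",W,R,N,"z",np.median(z[l==k]))
az=lambda p:np.degrees(np.arctan2(p[1]-W[1],p[0]-W[0])).round(2)
sat=im.max(-1).astype(int)
rad=np.hypot(P[...,0]-W[0],P[...,1]-W[1])
mk=(b>0)&(z>.14)&(z<.19)&(rad>.08)
print("knob pts",mk.sum(),P[mk].mean(0),"top pct",np.percentile(z[mk],[50,75,95]))
top=mk&(z>np.percentile(z[mk],60)-.004)
print("top centroid px",np.argwhere(top).mean(0)[::-1]);uv=np.argwhere(top).mean(0)[::-1];p=fish(*uv,.162,i);print(p,az(p),np.hypot(*(p[:2]-W)))
for nm,(u0,v0,u1,v1),zz in(("ptr",(205,35,245,80),.108),("mark",(190,245,220,275),.108)):
    g=np.zeros(d.shape,bool);g[v0:v1,u0:u1]=1;g&=(sat<(110 if nm=="ptr" else 75))&(abs(z-zz)<.012)
    pp=np.array([fish(x,y,zz,i)[:2] for y,x in np.argwhere(g)]);print(nm,len(pp),pp.mean(0),az(pp.mean(0)),np.percentile(np.hypot(*(pp-W).T),[0,50,100]))
# dish
md=(z>.125)&(z<.145)&(rad<.08);print("dish",P[md].mean(0))
cv2.imwrite("pics/w1c.png",cv2.resize(im[30:280,150:390],None,fx=2.4,fy=2.4,interpolation=2)[:,:,::-1])
E
```

```text
wheel [ 0.5528579 -0.0629801] 0.13785100329166547 608 z 0.1052915606218413
knob pts 448 [0.60880289 0.03337669 0.1639618 ] top pct [0.16685405 0.16808908 0.1689259 ]
top centroid px [302.89520958 250.41916168]
[0.61165311 0.0364862  0.162     ] 59.41 0.11554402250285294
ptr 5 [ 0.48093526 -0.18689474] -120.13 [0.12671566 0.14673364 0.14903811]
mark 43 [ 0.7207027 -0.035828 ] 9.19 [0.15642548 0.17081797 0.17581321]
dish [ 0.54899836 -0.05987932  0.13300244]
```

The depth puts the knob top at about 0.168 m, which hints that the pin may be riding instead of home (0.162 m). I'll go above the knob and check from close by.

```bash
cat >> h.py <<'E'
def fpts(d,i):
    K=i["mtx"];v,u=np.indices(d.shape);q=np.stack([u-K[0,2],v-K[1,2]],-1);r=np.linalg.norm(q,axis=-1);th=r/K[0,0]
    t=np.tan(np.minimum(th,1.4))/np.maximum(r,1e-9);C=np.stack([q[...,0]*t*d,q[...,1]*t*d,d],-1);return C@i["attitude"].T+i["position"]
E
python3 - <<'E'
from cell import env
import cv2,numpy as np
from h import *
env.line_to(np.array([.611,.036,.235]),.2)
i=env.camera_info("wrist");im,d=env.camera("wrist");P=fpts(d,i)
np.savez("pics/w2.npz",im=im,d=d,**i);cv2.imwrite("pics/w2.png",im[:,:,::-1])
print(unfish((.611,.036,.165),i),env.get_tool_pos(),env.get_t())
r=np.hypot(P[...,0]-.611,P[...,1]-.036);z=P[...,2]
m=(r<.03)&(z>.155)&(z<.18);q=P[m];print(m.sum(),np.percentile(z[m],[5,25,50,75,95]).round(4))
t=m&(abs(z-np.percentile(z[m],80))<.002);print("top",t.sum(),P[t].mean(0),P[t].min(0),P[t].max(0))
w=(r>.03)&(r<.06)&(z>.09)&(z<.12);print("head",np.median(z[w]))
s=(r<.03)&(z>.12)&(z<.13);print("sleeve",np.percentile(z[s],[50,90]) if s.any() else 0)
E
```

```text
[278.97777134 224.08254214] [0.61155653 0.03566168 0.23648452] 3.6
976 [0.159  0.1656 0.1674 0.1681 0.1688]
top 669 [0.61034942 0.03575011 0.16783304] [0.60029276 0.025172   0.16621897] [0.62111705 0.04645537 0.16962014]
head 0.10513121013175042
sleeve [0.12466327 0.12575205]
```

View pics/w2.png

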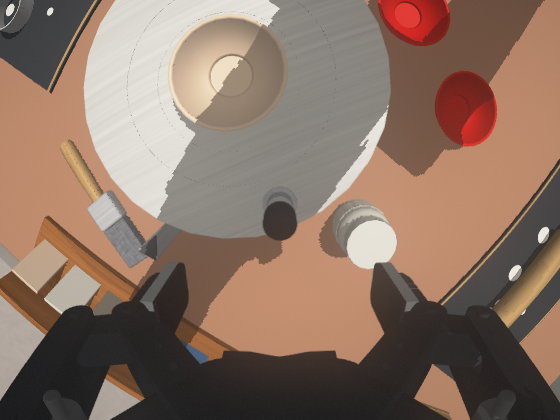

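This view shows the knob at (280,218) between the open fingers. Its top is at about 0.1685 m against the head at 0.105–0.106 m, so the pin is riding on the plate and the notch must be felt for. The plan:
1. Grip the knob and pull it up.
2. Swing +118° to about 178°, just short of the window.
3. Lower to riding height and open the fingers.
4. Push the knob slowly with one pad until the pin drops.

First I'll grip and lift.

```bash
python3 - <<'E'
from cell import env
import numpy as np
from h import *
def st(s): print(s,env.get_tool_pos().round(4),env.get_force().round(2),round(env.get_gripper_width(),3),env.get_grasp_force(),round(env.get_t(),2))
st("above")
env.line_to(np.array([.6105,.0358,.137]),.12);env.dwell(.2);st("down")
env.grab(30);env.dwell(.2);st("grip")
p=env.get_tool_pos()
for h in(.002,.004,.006):
    env.line_to(np.array([.6105,.0358,.137+h]),.03);env.dwell(.1);st("up")
E
```

```text
above [0.6116 0.0357 0.2365] [-0.08 -0.41  0.07] 1.001 0.0 3.6
down [0.6111 0.0358 0.1379] [ 0.53  0.14 -0.08] 1.0 0.0 4.77
grip [0.6106 0.0358 0.1371] [ 0.04 -0.53  1.83] 0.276 29.33527171611786 5.55
up [0.6101 0.0358 0.1383] [ 1.56  0.29 -6.27] 0.269 29.769688546657562 5.9
up [0.61   0.0359 0.1407] [-0.3   0.74 -7.36] 0.27 29.787886440753937 6.25
up [0.6102 0.0358 0.1429] [-1.21  0.29 -6.79] 0.271 29.86549347639084 6.6
```

The grip holds and the reading of about -7 N is the spring. Now the arc.

```bash
python3 - <<'E'
from cell import env
import numpy as np
from h import *
W=np.array([.5529,-.063]);a0=np.arctan2(.0358+.063,.6105-.5529);R=np.hypot(.0358+.063,.6105-.5529)
a1=np.radians(178);n=20;mx=0
print(np.degrees(a0),R)
for k in range(1,n+1):
    a=a0+(a1-a0)*k/n; e=np.array([np.cos(a),np.sin(a)])
    env.line_to(np.r_[W+R*e,.143],.07,rot=down(127-28*k/n))
    F=env.get_force();fr=F[:2]@e;ft=F[:2]@[-e[1],e[0]];R+=np.clip(.0002*fr,-.0006,.0006)
    if k%2==0: print(np.degrees(a).round(1),"fr %.1f ft %.1f fz %.1f R %.4f"%(fr,ft,F[2],R))
env.dwell(.3);p=env.get_tool_pos();g=p[:2]-W;print(p,np.degrees(np.arctan2(g[1],g[0])),np.hypot(*g),env.get_force(),env.get_gripper_width(),env.get_t())
E
```

```text
59.7579877554794 0.11436433010340248
71.6 fr -0.3 ft 1.2 fz -7.2 R 0.1143
83.4 fr -0.4 ft 1.3 fz -8.1 R 0.1144
95.2 fr 1.4 ft 2.0 fz -7.2 R 0.1147
107.1 fr -1.6 ft 1.4 fz -8.0 R 0.1145
118.9 fr -0.0 ft 1.2 fz -7.1 R 0.1147
130.7 fr 1.8 ft 0.6 fz -7.7 R 0.1152
142.5 fr 0.5 ft 1.2 fz -8.5 R 0.1155
154.4 fr 0.1 ft 1.4 fz -7.3 R 0.1154
166.2 fr -0.1 ft 0.7 fz -7.2 R 0.1154
178.0 fr 0.6 ft 1.1 fz -8.2 R 0.1156
[ 0.43747687 -0.05884292  0.14300424] 177.93732575191837 0.11549796307682926 [ 0.07832672 -1.54919639 -8.04976233] 0.2708372066579194 13.2333
```

The arc went cleanly. Now I'll lower to riding height and open.

```bash
python3 - <<'E'
from cell import env
import numpy as np
p=env.get_tool_pos()
for z in(.1405,.1385,.1375,.137,.1365,.136):
    env.line_to(np.r_[p[:2],z],.03);env.dwell(.15);F=env.get_force();print(z,env.get_tool_pos()[2].round(4),F.round(2))
    if F[2]>-2: break
env.gripper_open();env.dwell(.2);print(env.get_force(),env.get_tool_pos(),env.get_t())
i=env.camera_info("wrist");im,d=env.camera("wrist")
import cv2;cv2.imwrite("pics/w3.png",im[:,:,::-1])
from h import *
P=fpts(d,i);r=np.hypot(P[...,0]-p[0],P[...,1]-p[1]);z=P[...,2];m=(r<.02)&(z>.145)&(z<.185);print(m.sum(),np.percentile(z[m],[50,80,95]),P[m].mean(0))
E
```

```text
0.1405 0.1405 [-0.2  -0.6  -6.56]
0.1385 0.1385 [-0.78 -0.93 -6.41]
0.1375 0.1375 [-0.33  0.29 -6.79]
0.137 0.1371 [-1.61  0.29 -3.65]
0.1365 0.137 [-3.28  0.71  5.47]
[0.38719466 0.01199116 0.07310633] [ 0.43748509 -0.05885578  0.13650592] 16.0583
3214 [0.16676628 0.16812559 0.16868212] [ 0.43346934 -0.05906279  0.16371292]
```

View pics/w3.png

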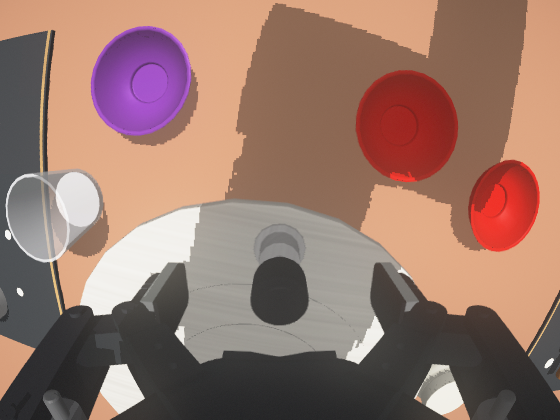

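The fingers straddle the riding knob (black cylinder around (280,290), pads at (170,290) and (395,290)). Now I'll push slowly with the trailing pad and stop when the resistance rises.

```bash
cat > push.py <<'E'
from cell import env
import numpy as np
from h import *
W=np.array([.5529,-.063])
def pose(a,s,z=.126,R=.115):
    a=np.radians(a);e=np.array([np.cos(a),np.sin(a)]);t=np.array([-e[1],e[0]]);return np.r_[W+R*e+s*t,z],down(np.degrees(a)-90),e,t
def ktop(a):
    c=pose(a,0)[0];i=env.camera_info("wrist");im,d=env.camera("wrist");P=fpts(d,i);z=P[...,2]
    m=(np.hypot(P[...,0]-c[0],P[...,1]-c[1])<.02)&(z>.142)&(z<.185);zt=np.percentile(z[m],[80,95]);t=m&(z>zt[0]-.0025);return zt.round(4),P[t].mean(0).round(4)
def ang(p): return np.degrees(np.arctan2(p[1]-W[1],p[0]-W[0]))%360
E
python3 - <<'E'
from push import *
p,r,e,t=pose(178,0);env.line_to(p,.05,rot=r)
p,r,e,t=pose(178,.026);env.line_to(p,.06);env.dwell(.15)
F0=env.get_force();print("base",F0.round(2),env.get_t(),ktop(178))
a=178;log=[]
while a<201:
    a+=.25;p,r,e,t=pose(a,.026);env.line_to(p,.015,rot=r)
    f=-(env.get_force()-F0)[:2]@t
    log.append(round(float(f),1))
    if f>5: break
    if len(log)%16==0: print(a,log[-16:],ktop(a-1))
print("stop",a,log[-16:],env.get_t(),env.get_force().round(2),env.get_tool_pos());k=ktop(a-1.5);print(k,ang(k[1]))
E
```

```text
base [ 0.46 -0.68  0.26] 17.2 (array([0.1681, 0.1694]), array([ 0.4359, -0.0561,  0.1683]))
stop 180.75 [0.2, 0.4, 1.0, 0.1, 0.7, 0.4, 0.5, 1.1, 0.9, 4.0, 5.8] 20.0 [0.45 5.11 0.5 ] [ 0.43821549 -0.09015904  0.12597252]
(array([0.1683, 0.1739]), array([ 0.4351, -0.0566,  0.1688])) 176.8902135854786
```

That was just first contact: the knob is still riding, so the resistance is drag plus the tip rubbing. I'll continue with a higher threshold and check the knob height as it moves.

```bash
python3 - <<'E'
from push import *
F0=np.array([.46,-.68,.26]);a=178.;log=[]
while a<201:
    a+=.25;p,r,e,t=pose(a,.0315);env.line_to(p,.015,rot=r)
    f=-(env.get_force()-F0)[:2]@t
    log.append(round(float(f),1))
    if f>10: break
    if len(log)%4==0:
        k=ktop(a);print(a,log[-4:],k[0],ang(k[1]).round(1))
        if k[0][0]<.165: break
print("stop",a,log[-8:],env.get_t(),env.get_force().round(2),env.get_tool_pos());k=ktop(a);print(k,ang(k[1]))
E
```

```text
179.0 [5.1, 3.7, 4.5, 5.2] [0.1684 0.1754] 177.5
180.0 [3.3, 5.5, 3.6, 3.9] [0.1684 0.1754] 178.5
181.0 [3.9, 4.7, 3.4, 3.9] [0.1684 0.1754] 179.5
182.0 [4.5, 4.1, 3.2, 3.3] [0.1683 0.1755] 180.5
183.0 [2.6, 3.0, 3.2, 3.8] [0.1679 0.1755] 181.5
184.0 [0.7, 0.9, 0.1, 1.1] [0.1628 0.1756] 181.5
stop 184.0 [2.6, 3.0, 3.2, 3.8, 0.7, 0.9, 0.1, 1.1] 26.35 [ 0.11  0.85 -0.52] [ 0.4404017  -0.10247542  0.12600603]
(array([0.1627, 0.1755]), array([ 0.4345, -0.0663,  0.1651])) 181.59651296775974
```

The pin dropped: the knob top fell from 0.168 to about 0.163 m and the push force vanished. I'll back the pad off and check from above.

```bash
python3 - <<'E'
from push import *
import cv2
F0=np.array([.46,-.68,.26])
p,r,e,t=pose(183,.0);q=np.r_[p[:2],.126];env.line_to(q,.06);env.dwell(.2);print(env.get_force())
q[2]=.235;env.line_to(q,.15);env.dwell(.2)
def meas(c):
    i=env.camera_info("wrist");im,d=env.camera("wrist");P=fpts(d,i);z=P[...,2]
    rr=np.hypot(P[...,0]-c[0],P[...,1]-c[1]);m=(rr<.025)&(z>.145)&(z<.18);zt=np.percentile(z[m],80);tt=m&(abs(z-zt)<.002);w=(rr>.03)&(rr<.06)&(z>.09)&(z<.12)
    print("top",zt,P[tt].mean(0),ang(P[tt].mean(0)),"head",np.median(z[w]));return im,i
meas(q)
env.line_to(np.array([.46,-.05,.36]),.2);env.dwell(.1)
im,i=meas(q);cv2.imwrite("pics/w4.png",im[:,:,::-1]);print(env.get_t(),[unfish(x,i).round() for x in((.702,-.047,.108),(.709,-.038,.108))])
E
```

```text
[ 0.30840841  0.36583489 -0.03970317]
top 0.16131752509516328 [ 0.43750779 -0.07151011  0.16092453] 184.21789267158485 head 0.10513120064716397
top 0.16161822657724856 [ 0.43804412 -0.07124878  0.16116506] 184.10784695532038 head 0.10510369208126061
29.375 [array([270., 340.]), array([275., 344.])]
```

View pics/w4.png

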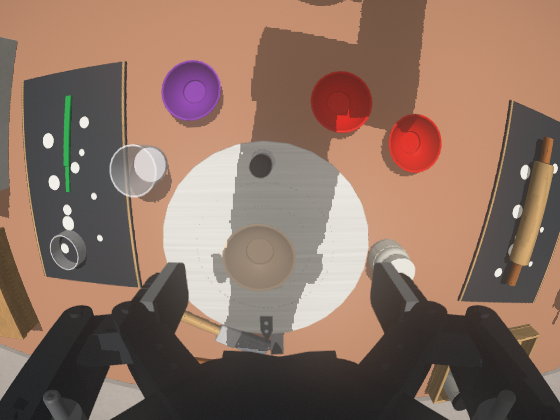

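The knob top is at about 0.162 m, so the pin is fully home. The pointer at (266,328) stands about 5° from the mark at (277,343), well under the 45° to the next notch. The dish is still in the middle, nothing else has moved, and the arm is clear, so I'll hand in.

```bash
python3 -c "
from cell import env
print(env.sign_off(),env.get_t())"
```

```text
the job is handed in; nothing more can be done
the job is handed in; nothing more can be done
```

The job is handed in: the spring pin sits fully home in the notch at the tab (pointer about 5° from the mark), so the wheel should be locked, though I did not test-turn it; the dish is still in the middle and the gripper is clear.

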